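Set and lock the torque sleeve of a bench torque driver

ROBOT

A 6-joint arm with a two-finger parallel gripper is mounted at the origin on a cart in front of the work surface, level with it; the furniture and walls round the work are solid. World frame = base frame: x ahead of the robot, y to its left, z up, the work surface at z = 0. Lengths are in mm, angles in degrees, forces in N, time in s.
With the tool pointing down it reaches from about 375 to 975 mm from the base axis. Payload 3.8 kg.
Tool frame: the origin (TCP) lies at the very end of the fingers, on their centre line; the grasp point (between the pads) lies 19 mm behind it; z points along the fingers, y is the line along which they close (so a half turn about z gives the same grasp; the last joint's range is limited). The gripper opens to 88 mm and grips with 3 to 60 N. Pads are 18 mm wide; open, the fingers measure 123 mm over their backs; the gripper's body (75 mm by 187 mm) begins 45 mm behind the grasp point.
Start: joints at [-70.01, 15.12, 91.902, -0, 72.978, -2.114], TCP at [253.997, -625.383, 238.706] pointing down, gripper open.
Joint ranges: [-150.88, 150.88], [-54.13, 125.18], [17.81, 147.31], [-75.09, 255.09], [0, 152.58], [-146.25, 146.25]. Speed limits (degrees/s): [147.25, 147.25, 180, 180, 180, 180].

INTERFACE

Orientations are given as a 3x3 rotation matrix whose columns are the frame's x, y, z axes.
In Python, from cell import readout, viewer, order gives the robot as it stands.
- The arm moves only by the shell command python3 -m crank 'ROWS'. ROWS is JSON, a list that holds one entry, the list of rows, each a list of 7 numbers: the finger opening in m, from 0 to 0.0881, then the shift along the world's x, y, z in m, then the turn, a rotation vector about the world's x, y, z in rad. In form: [[[jaw, x, y, z, ax, ay, az], ...]]. A call has 1 to 8 rows; each row is the pose to reach, as a shift and turn from the pose commanded when the call began; what a row does not reach only later rows make up. A row lasts 1/12 s, in which the tool goes at most 41.7 mm and 7.16 degrees, less where a joint would pass 70% of its speed; a pose out of reach is approached as far as the arm can. A call with a gripper value outside its range is refused whole. The fingers move at their own pace and stop on an object; the grip force is fixed at half the most. Time passes only in rows, so rows that repeat a pose let the fingers close. It gives the time, the measured TCP pose, the force, the opening and the grip force at its end, in the units of the state.
- readout.state(): the state, without advancing time (a new reading comes with each control period).
- viewer.snapshot(name): name is "scene" or "side" or "wrist"; returns the picture (480x640x3 uint8, red, green, blue); there is no depth.
- viewer.camera_params(name): a dict with "intrinsics" (3x3 intrinsics, pixels), "dist_coeffs" ([k1, k2, p1, p2, k3] as OpenCV has them; the pictures are not rectified), "R" (3x3) and "t" (3): a world point X has camera coordinates R X + t. Camera axes: x right, y down, z forward; pixel columns grow to the right and rows downward; lengths in mm; the calibration is good to about 2 mm. A picture is of the moment at which its call begins: read the wrist's pose just before it. camera_params takes no time and is no camera call; for the wrist camera it gives the pose at the moment of the call.
- order.finish_job(): hands the job in; it is judged then, once.
The state is a dict: "time_s": time; "q": joint angles; "qvel": joint speeds; "effort": joint torques, N m; "tool_pos": TCP position; "orientation": TCP orientation; "wrist_force": force on the tool from outside, world axes, zero at the start; "wrist_torque": the same for the moment, N m; "finger_gap": finger opening in mm; "finger_force": force on a finger pad.
Only numpy, scipy, OpenCV 4.12 (cv2) and the standard library are available. Lean on these libraries where they do the work, as an engineer would, in place of code of your own. Each camera call takes 0.05 s, during which the arm holds its last target. There are 200 camera calls.

TASK

On the torque driver clamped in the sloping bench stand, turn the large knurled sleeve until its pointer clicks home at number 6 on the scale, while the small lock ring on its end is still loose. Then tighten the lock ring clockwise to its stop, without carrying the sleeve off 6, and let go. Leave the nut, the small screwdriver and the bearing that lie around the stand where they are.

Things in the scene. Friction and masses are not known exactly. Their poses are not given: they have to be found in the camera images.
- stand: Grey steel bench stand, foot 150 x 120 x 12 mm, fixed to the bench (place and yaw vary); origin at the centre of the foot's underside. Between its cheeks it clamps a torque driver, an aluminium barrel 52 mm in diameter, whose upper end leans 35 degrees from vertical toward the stand's -x side (the robot's side).
- scale_face (a point): Centre of the scale face, a 92 mm aluminium disc on the driver's upper end, 135 mm above the bench. z: the driver's axis, out of the face (35 deg from vertical); x: up the slope. 'Height' below means along this z from here; clockwise is as seen looking down onto the face. Ten black ticks on the rim are numbers 0 to 9, 30 deg apart, rising clockwise; the lowest quarter has none.
- tick_0 (a point): The tick of number 0: long and wide, 135 degrees anticlockwise of the face's +x (lower left as the robot sees it). Number 5 is long and thin; all others are short. Axes as scale_face.
- tick_6 (a point): The tick of number 6, the first short one clockwise after the long thin 5; 45 degrees clockwise of the face's +x, 42 mm from the axis. Axes as scale_face.
- sleeve_grip (a point): Point on the axis at height 21 mm, mid-height of the sleeve: knurled steel, 50 mm in diameter, heights 5 to 36 mm. Under it lies a thin 54 mm skirt (heights 1 to 5 mm) with the pointer; nothing else stands beside it. Axes as scale_face.
- pointer_tip (a point): Tip of the black pointer on the sleeve's skirt, 36 mm from the axis, height 2.5 mm; it turns with the sleeve and points at the number set.
- sleeve (a joint): Angle of the sleeve, rad, rising clockwise: 0 at number 0, 0.5236 (30 deg) a number, 3.1416 at 6; stops just outside 0 and 9. A sprung detent clicks at each number: about 0.3 N m to leave a click, and let go it falls into the nearest one. Starts between 0 and 2, so 120 to 180 deg of turning are needed, in two or more grasps.
- ring_grip (a point): Point on the axis at height 51 mm, mid-height of the lock ring: knurled steel, 32 mm in diameter, heights 41 to 61 mm, the outermost part. Under it a thin 36 mm skirt (heights 37 to 41 mm) with a small black tab 21 mm from the axis. Axes as scale_face.
- lock_ring (a joint): Angle of the lock ring relative to the sleeve, rad, rising clockwise; it rides round with the sleeve. 0 = fully loose, 1.25 = tight at its stop, its tab at the black line on the sleeve's end face. Starts at 0 to 0.3. Turns stiffly (0.05 N m) and stays where left. Once at its stop, further turning carries the sleeve out of its click.
- nut_big: Rusty hexagon nut, 28x24x13 mm, loose, beside the stand; origin at the centre of its underside. Leave alone.
- sd_small: Small screwdriver with orange handle, 16x118x16 mm, long axis y, loose, beside the stand; origin under its centre. Leave alone.
- bearing: Ball bearing, 47 mm diameter, 14 mm high, lying flat, loose; origin at the centre of its underside. Leave alone.
Things that resemble listed ones, but are neither listed nor needed, are in the scene too. Several things have the shape of the stand; the one meant has the colours described above.

How it is judged:
By the outcome, as a careful person would: the job done as asked, in the order asked, and still so for the second after the job is handed in, with the robot touching nothing.
It also fails if it takes over 64 s, if anything falls off the work surface, if the arm or the gripper's body presses on something with over 40 N, if the wrist force passes 120 N, or if a joint passes its speed limit or range.

## Working session

There is one attempt and no reset: what is moved stays moved. The work goes in short steps, Python scripts to look and compute and a shell command to move; the robot and the scene stay as the last step left them, time stands still between calls to the robot, and variables do not carry over. Pictures are saved under pics/ and viewed, at most 10 in all, crops included, and the job is handed in when it is done.

```bash
mkdir -p pics; ls; python3 - <<'E'
from cell import readout, viewer
import cv2, numpy as np
a=viewer.snapshot("scene"); b=viewer.snapshot("side")
cv2.imwrite("pics/scene.png",a[:,:,::-1]); cv2.imwrite("pics/side.png",b[:,:,::-1])
for n in("scene","side"):
    p=viewer.camera_params(n); print(n,{k:np.round(v,4).tolist() for k,v in p.items() if k!='name'})
print(readout.state())
E
```

```text
pics
scene {'intrinsics': [[617.0973, 0.0, 315.2339], [0.0, 617.0973, 246.531], [0.0, 0.0, 1.0]], 'dist_coeffs': [0.0591, 0.0, 0.0, 0.0, 0.0], 'R': [[-0.8464, -0.5326, -0.0018], [-0.4051, 0.646, -0.647], [0.3457, -0.5469, -0.7625]], 't': [476.0798, 184.0437, 1177.7215]}
side {'intrinsics': [[546.1472, 0.0, 315.8613], [0.0, 546.1472, 243.4548], [0.0, 0.0, 1.0]], 'dist_coeffs': [-0.0139, 0.0, 0.0, 0.0, 0.0], 'R': [[0.8556, -0.5171, -0.0239], [-0.2437, -0.3616, -0.8999], [0.4567, 0.7758, -0.4354]], 't': [-355.7663, 278.3634, 604.6202]}
{'time_s': 0.1, 'q': array([-7.00100329e+01,  1.51635787e+01,  9.19720254e+01, -1.86077894e-03,
        7.29761406e+01, -2.11430972e+00]), 'qvel': array([-0.04895689, -0.13870958, -0.27985051,  0.0585278 , -0.01186917,
        0.03997665]), 'effort': array([ 8.02286086e-04, -5.03617930e+01, -3.58071363e+01,  7.31397397e-02,
        2.32865370e-02, -5.63876711e-05]), 'tool_pos': array([ 253.77222529, -624.80665758,  237.54058325]), 'orientation': array([[ 9.26496970e-01,  3.76301581e-01, -6.95908276e-04],
       [ 3.76302222e-01, -9.26495179e-01,  1.82219590e-03],
       [ 4.09395347e-05, -1.95013081e-03, -9.99998098e-01]]), 'wrist_force': array([ 0.95415211,  0.07702701, -0.67881813]), 'wrist_torque': array([0.00193573, 0.0061026 , 0.00027945]), 'finger_force': 0.0, 'finger_gap': 87.9754914189576}
```

View pics/scene.png

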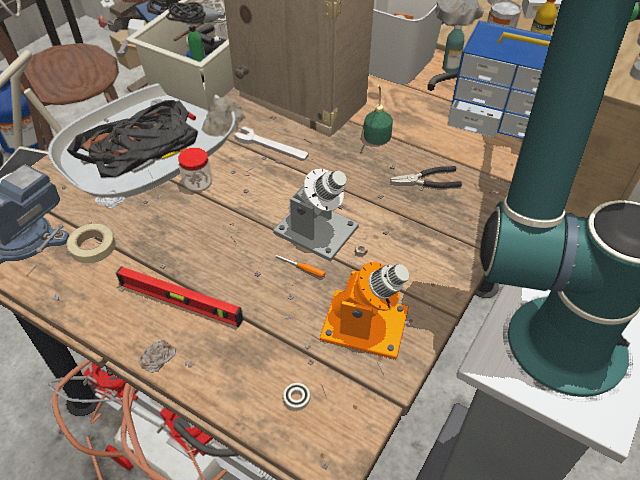

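View pics/side.png

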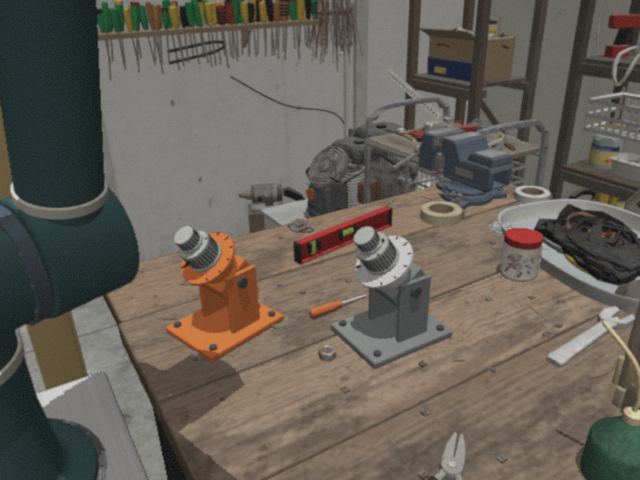

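Two stands have the right shape: grey at scene (316,215) / side (385,290), and orange at scene (366,310) / side (220,280). The grey one with the aluminium face fits the description. I'll confirm it in an enlarged crop of both views.

```bash
python3 - <<'E'
import cv2, numpy as np
a=cv2.imread("pics/scene.png")[155:265,265:375]; b=cv2.imread("pics/side.png")[220:365,325:455]
a=cv2.resize(a,(400,400),interpolation=cv2.INTER_CUBIC)  # x3.636
b=cv2.resize(b,(400,446),interpolation=cv2.INTER_CUBIC)  # x3.077
o=np.zeros((446,800,3),np.uint8);o[:400,:400]=a;o[:,400:]=b
cv2.imwrite("pics/c1.png",o)
E
```

```text
(no output)
```

View pics/c1.png

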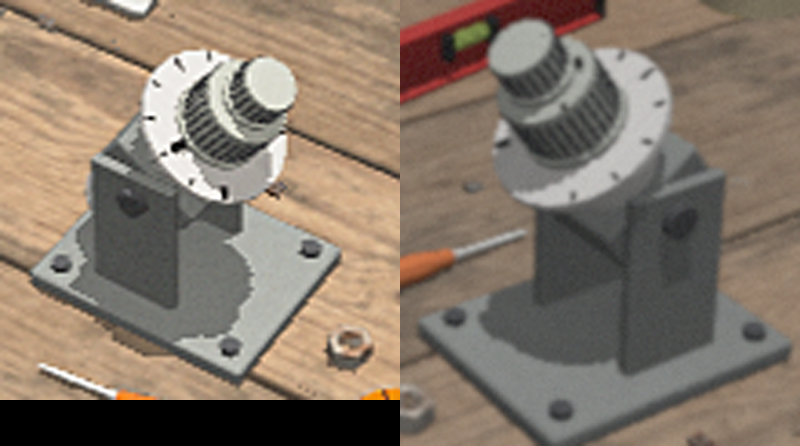

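The crop confirms the grey stand: white scale, black ticks and steel sleeve. The pointer is at about crop (180,147) and tick 0 at about (223,192). Next I'll fit its pose from foot corners and the ring top.

```bash
cat > h.py <<'E'
import numpy as np, cv2
from cell import readout, viewer
from scipy.spatial.transform import Rotation as Ro
def proj(n,X,p=None):
    p=p or viewer.camera_params(n)
    return cv2.projectPoints(np.atleast_2d(X).astype(float),cv2.Rodrigues(np.array(p["R"]))[0],np.array(p["t"],float),np.array(p["intrinsics"]),np.array(p["dist_coeffs"]))[0][:,0]
def frame(v):  # x,y,yaw,dx -> face centre, R (cols x up slope, y, z axis)
    x,y,w,dx=v; c,s=np.cos(w),np.sin(w); Rz=np.array([[c,-s,0],[s,c,0],[0,0,1]])
    t=np.radians(35); R=Rz@np.array([[np.cos(t),0,-np.sin(t)],[0,1,0],[np.sin(t),0,np.cos(t)]])
    return np.array([x,y,0])+Rz@[dx,0,135],R,Rz
def pol(v,r,a_cw,h):  # a_cw deg clockwise from +x
    f,R,_=frame(v); a=-np.radians(a_cw); return f+R@[r*np.cos(a),r*np.sin(a),h]
E
python3 - <<'E'
from h import *
from scipy.optimize import least_squares
C=lambda x,y:(265+x/3.636-.5,155+y/3.636-.5)
S=lambda x,y:(325+(x-400)/3.077-.5,220+y/3.077-.5)
P={n:viewer.camera_params(n) for n in("scene","side")}
ob=[("scene",(-75,-60),C(341,256)),("scene",(-75,60),C(239,372)),("scene",(75,60),C(31,271)),
("side",(-75,60),S(420,322)),("side",(-75,-60),S(551,438)),("side",(75,-60),S(790,345)),
("scene",61,C(272,84)),("side",61,S(526,44))]
def res(v):
    f,R,Rz=frame(v);o=[]
    for n,k,px in ob:
        X=f+R[:,2]*k if isinstance(k,int) else np.array([v[0],v[1],0])+Rz@[k[0],k[1],12]
        o+=list(proj(n,X,P[n])[0]-px)
    return o
r=least_squares(res,[650,-100,0,-30],x_scale=[100,100,1,30]);v=r.x
print(v,np.degrees(v[2]),np.round(r.fun,1)); np.save("v.npy",v)
f,R,_=frame(v);print(f,R)
pt=proj("scene",[pol(v,36,a,2.5) for a in range(-180,0,5)],P["scene"])
px=np.array(C(180,147));d=np.linalg.norm(pt-px,axis=1);i=d.argmin();print("pointer cw ang",-180+5*i,d[i],"sleeve deg",-180+5*i+135)
print("tick0 crop",(proj("scene",pol(v,42,-135,0),P["scene"])[0]-[264.5,154.5])*3.636,"tick1..",(proj("scene",[pol(v,42,-135+30*k,0) for k in (1,2,3)],P["scene"])-[264.5,154.5])*3.636)
E
```

```text
[ 5.56062735e+02  5.14407337e+00 -2.34292834e-02 -1.68144535e+01] -1.3423990575018787 [ 1.5 -2.1  0.2  1.1 -0.2 -0.3 -1.3 -1.9 -0.3  0.9  1.7 -1.1 -0.8 -0.5
 -0.7  0.1]
[539.25289591   5.53798792 135.        ] [[ 0.81892723  0.02342714 -0.57341902]
 [-0.01919039  0.99972555  0.01343726]
 [ 0.57357644  0.          0.81915204]]
pointer cw ang -80 2.244826297348759 sleeve deg 55
tick0 crop [221.16973702 194.10784954] tick1.. [[187.19340634 181.2568765 ]
 [160.17011672 152.5819202 ]
 [147.76084858 116.04403088]]
```

```bash
python3 - <<'E'
from h import *
v=np.load("v.npy");f,R,_=frame(v);s=readout.state()
Rt0=np.c_[R[:,1],R[:,0],-R[:,2]]
for a in(0,-65):
    Rt=Rt0@Ro.from_euler('z',a,degrees=True).as_matrix()
    d=Ro.from_matrix(Rt@s["orientation"].T).as_rotvec();print(a,d,np.degrees(np.linalg.norm(d)))
print(f+R[:,2]*130-s["tool_pos"])
E
```

```text
0 [-0.36800231 -0.53300187  1.12328856] 74.29241020581601
-65 [-0.7039333  -0.29938225  2.20944939] 133.96457071734088
[210.93619847 632.09148871   3.94918251]
```

```bash
python3 -m crank '[[[0.088,0.03,0.08,0.03,-0.046,-0.067,0.14],[0.088,0.06,0.16,0.04,-0.092,-0.133,0.28],[0.088,0.08,0.24,0.05,-0.138,-0.2,0.42],[0.088,0.105,0.316,0.05,-0.184,-0.267,0.56],[0.088,0.13,0.395,0.05,-0.23,-0.333,0.70],[0.088,0.16,0.474,0.05,-0.276,-0.4,0.84],[0.088,0.185,0.55,0.04,-0.322,-0.466,0.98],[0.088,0.211,0.632,0.02,-0.368,-0.533,1.1233]]]'; python3 - <<'E'
from h import *
s=readout.state();print(np.round(s["q"],1),s["tool_pos"])
E
```

```text
time_s: 0.77
tool_pos: [359.6, -311.5, 275.0]
orientation: [[0.276, 0.842, 0.463], [0.959, -0.273, -0.075], [0.063, 0.464, -0.883]]
wrist_force: [-0.2, -0.4, 0.3]
finger_gap: 88.3
finger_force: 0.0
[-58.8 -22.6 127.7  24.7  58.4 -51.9] [ 359.56895945 -311.52645429  274.9597305 ]
```

```bash
cat > d.py <<'E'
from h import *
import sys
# d.py height angle : delta from current pose to target (tool turned 'angle' clockwise from y-up-slope)
v=np.load("v.npy");f,R,_=frame(v);s=readout.state()
h,a=map(float,sys.argv[1:3])
Rt=np.c_[R[:,1],R[:,0],-R[:,2]]@Ro.from_euler('z',a,degrees=True).as_matrix()
print("shift m",np.round((f+R[:,2]*h-s["tool_pos"])/1000,4),"rv",np.round(Ro.from_matrix(Rt@s["orientation"].T).as_rotvec(),3))
T=np.c_[R[:,1],R[:,0],-R[:,2]].T@s["orientation"]
print("q",np.round(s["q"],1),"F",np.round(s["wrist_force"],1),"T",np.round(s["wrist_torque"],2),"gap",round(s["finger_gap"],1),s["finger_force"],"t",s["time_s"],"turn",np.round(np.degrees(np.arctan2(T[1,0],T[0,0])),1))
print("tcp in face",np.round(R.T@(s["tool_pos"]-f),1))
E
python3 d.py 130 0
```

```text
shift m [ 0.1051  0.3188 -0.0335] rv [-0.081 -0.116  0.253]
q [-58.8 -22.6 127.7  24.7  58.4 -51.9] F [-0.2 -0.4  0.3] T [0.   0.15 0.07] gap 88.3 0.0 t 0.7667 turn 14.2
tcp in face [ -60.8 -321.2  213.4]
```

```bash
python3 -m crank '[[[0.088,0.105,0.319,-0.0335,-0.081,-0.116,0.253],[0.088,0.105,0.319,-0.0335,-0.081,-0.116,0.253],[0.088,0.105,0.319,-0.0335,-0.081,-0.116,0.253],[0.088,0.105,0.319,-0.0335,-0.081,-0.116,0.253],[0.088,0.105,0.319,-0.0335,-0.081,-0.116,0.253],[0.088,0.105,0.319,-0.0335,-0.081,-0.116,0.253],[0.088,0.105,0.319,-0.0335,-0.081,-0.116,0.253],[0.088,0.105,0.319,-0.0335,-0.081,-0.116,0.253]]]' >/dev/null; python3 d.py 130 0
```

```text
shift m [ 0.008   0.0225 -0.0016] rv [-0.003 -0.003  0.004]
q [ -7.7 -33.5 139.4   5.7  39.6  -9.3] F [ 0.5 -0.7 -0.4] T [-0.05  0.23 -0.02] gap 88.3 0.0 t 1.4333 turn 0.3
tcp in face [ -5.2 -22.7 135.6]
```

```bash
python3 -m crank '[[[0.088,0.008,0.0225,-0.0016,-0.003,-0.003,0.004],[0.088,0.008,0.0225,-0.0016,-0.003,-0.003,0.004],[0.088,0.008,0.0225,-0.0016,-0.003,-0.003,0.004]]]' >/dev/null; python3 d.py 120 -65
python3 - <<'E'
from h import *
v=np.load("v.npy")
p=viewer.camera_params("wrist");a=viewer.snapshot("wrist")[:,:,::-1].copy()
cv2.imwrite("pics/w1raw.png",a)
for r,h in((46,0),(25,36),(16,61)):
    for q in proj("wrist",[pol(v,r,t,h) for t in range(0,360,15)],p): cv2.circle(a,tuple(int(i) for i in np.clip(q,-999,1999)),1,(0,0,255),-1)
for k in(0,5,6):
    q=proj("wrist",pol(v,44,-135+30*k,0),p)[0];cv2.putText(a,str(k),tuple(int(i) for i in q),0,.6,(255,0,0),2)
cv2.imwrite("pics/w1.png",a)
E
```

```text
shift m [ 0.006  -0.     -0.0073] rv [-0.648  0.011  0.926]
q [ -2.9 -32.1 138.9   1.6  38.4  -2.8] F [-0.3 -0.1 -0.2] T [-0.04  0.18 -0.02] gap 88.0 0.0 t 1.6833 turn -0.2
tcp in face [-7.000e-01 -1.000e-01  1.294e+02]
```

View pics/w1.png

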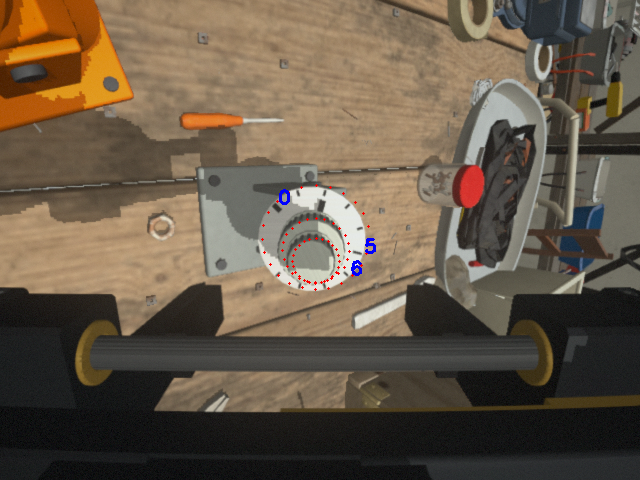

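The overlay of the fit sits on the face to within about 2 px. Next is an enlarged crop to refine it and read the pointer and tab.

```bash
python3 - <<'E'
import cv2
a=cv2.imread("pics/w1raw.png")[175:300,245:385]
cv2.imwrite("pics/w1c.png",cv2.resize(a,None,fx=5,fy=4.8 if 0 else 5,interpolation=cv2.INTER_CUBIC)[:600])
E
```

```text
(no output)
```

View pics/w1c.png

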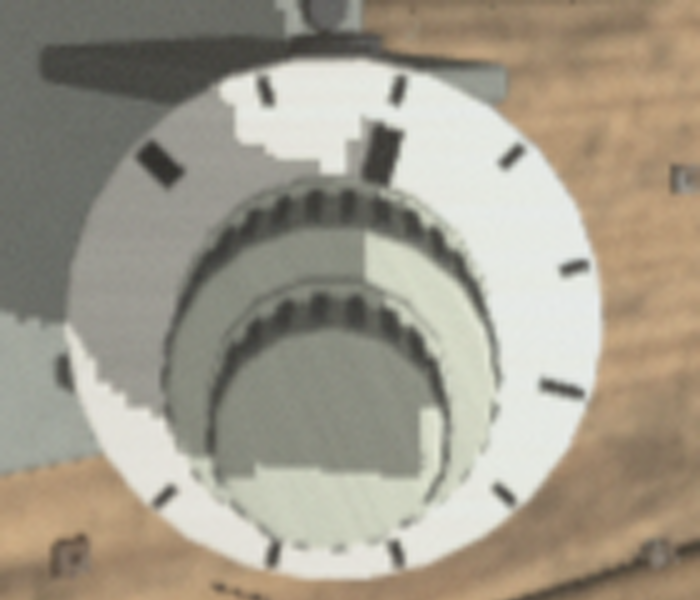

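The pointer tip at crop (385,125) is aimed at the second tick after the long, wide 0 at (160,164), so the sleeve is at number 2. It needs 120° clockwise to reach 6, at crop (504,496). Refining the pose with the ticks.

```bash
python3 - <<'E'
from h import *
from scipy.optimize import least_squares
v0=np.load("v.npy");p=viewer.camera_params("wrist")
T={1:(266,90),2:(398,90),3:(511,156),4:(574,267),6:(504,496),7:(397,554),8:(273,554),9:(165,497)}
px=lambda c:np.array([245+c[0]/5-.5,175+c[1]/5-.5])
def res(u):
    v=[u[0],u[1],u[2],v0[3]]
    X=[pol(v,42,-135+30*k,0) for k in T]+[pol(v,0,0,61)]
    O=[px(T[k]) for k in T]+[px((331,439))]
    return (proj("wrist",X,p)-O).ravel()
r=least_squares(res,v0[:3],x_scale=[100,100,1]);print(r.x-v0[:3],np.round(r.fun,1))
v=np.r_[r.x,v0[3]]; np.save("v.npy",v); f,R,_=frame(v); print(f,np.degrees(v[2]))
q=px((385,125)); a=np.arange(-110,-40,1.);d=np.linalg.norm(proj("wrist",[pol(v,36,t,2.5) for t in a],p)-q,axis=1);print("sleeve deg",a[d.argmin()]+135,d.min())
E
python3 d.py 125 -60
```

```text
[-4.59495594 -1.46884073  0.00541873] [ 0.1  0.1  0.2  0.1  0.3  0.1  0.   0.1  0.  -0.3 -0.2 -0.2  0.1 -0.2
 -0.  -0.4 -0.5  0.5]
[534.65605224   3.97805384 135.        ] -1.0319285800296614
sleeve deg 59.0 0.4156403836481357
shift m [-0.0015 -0.0005 -0.0034] rv [-0.598  0.009  0.863]
q [ -3.1 -32.1 138.9   1.6  38.4  -2.8] F [-0.3 -0.9  0.1] T [-0.08  0.19  0.02] gap 87.7 0.0 t 1.7333 turn 0.2
tcp in face [  3.2   0.6 126.9]
```

```bash
python3 -m crank '[[[0.088,-0.0015,-0.0005,-0.0034,-0.598,0.009,0.863],[0.088,-0.0015,-0.0005,-0.0034,-0.598,0.009,0.863],[0.088,-0.0015,-0.0005,-0.0034,-0.598,0.009,0.863],[0.088,-0.0015,-0.0005,-0.0034,-0.598,0.009,0.863],[0.088,-0.0015,-0.0005,-0.0034,-0.598,0.009,0.863],[0.088,-0.0015,-0.0005,-0.0034,-0.598,0.009,0.863],[0.088,-0.0015,-0.0005,-0.0034,-0.598,0.009,0.863],[0.088,-0.0015,-0.0005,-0.0034,-0.598,0.009,0.863]]]' >/dev/null; python3 d.py 70 -65
```

```text
shift m [ 0.0314  0.0025 -0.0456] rv [-0.077  0.003  0.113]
q [ -4.  -32.4 139.5   2.5  37.9 -61.6] F [ 0.1  1.4 -0.3] T [ 0.01  0.19 -0.03] gap 88.0 0.0 t 2.4 turn -57.2
tcp in face [  0.5  -3.1 125.3]
```

```bash
python3 -m crank '[[[0.088,0.0314,0.0025,-0.0456,-0.077,0.003,0.113],[0.088,0.0314,0.0025,-0.0456,-0.077,0.003,0.113],[0.088,0.0314,0.0025,-0.0456,-0.077,0.003,0.113],[0.088,0.0314,0.0025,-0.0456,-0.077,0.003,0.113],[0.088,0.0314,0.0025,-0.0456,-0.077,0.003,0.113]]]' >/dev/null; python3 d.py 8.5 -65
```

```text
shift m [ 0.035  -0.0016 -0.0511] rv [-0.004  0.     0.004]
q [ -3.1 -24.3 140.    2.5  29.4 -68.5] F [ 0.1 -0.2 -0.1] T [ 0.    0.2  -0.01] gap 87.8 0.0 t 2.8167 turn -64.7
tcp in face [ 0.7  1.  70.4]
```

```bash
python3 -m crank '[[[0.088,0.009,0,-0.013,0,0,0],[0.088,0.018,-0.001,-0.026,0,0,0],[0.088,0.027,-0.001,-0.039,0,0,0],[0.088,0.035,-0.0015,-0.051,0,0,0],[0.088,0.035,-0.0015,-0.051,0,0,0],[0.088,0.035,-0.0015,-0.051,0,0,0],[0.088,0.035,-0.0015,-0.051,0,0,0]]]' >/dev/null; python3 d.py 8.5 -65
```

```text
shift m [-0.0004 -0.0012 -0.0009] rv [-0.004  0.001  0.002]
q [ -2.9 -14.6 139.6   3.4  20.  -69.5] F [ 0.6 -0.9  0.7] T [0.06 0.12 0.03] gap 88.1 0.0 t 3.4 turn -64.8
tcp in face [0.9 1.3 9. ]
```

```bash
python3 -m crank '[[[0.04,0,-0.001,0,0,0,0],[0.04,0,-0.001,0,0,0,0],[0.04,0,-0.001,0,0,0,0],[0.04,0,-0.001,0,0,0,0],[0.04,0,-0.001,0,0,0,0],[0.04,0,-0.001,0,0,0,0],[0.04,0,-0.001,0,0,0,0],[0.04,0,-0.001,0,0,0,0]]]' ; python3 d.py 8.5 -65
```

```text
time_s: 4.07
tool_pos: [529.9, 4.8, 141.6]
orientation: [[-0.734, 0.363, 0.573], [0.438, 0.899, -0.008], [-0.518, 0.246, -0.819]]
wrist_force: [-2.4, 1.1, 2.8]
finger_gap: 49.3
finger_force: 30.0
shift m [-0.0001 -0.0007  0.0003] rv [-0.004 -0.     0.001]
q [ -3.  -14.5 139.6   3.7  19.9 -69.9] F [-2.4  1.1  2.8] T [0.17 0.2  0.11] gap 49.3 30.00010086223483 t 4.0667 turn -64.8
tcp in face [-0.1  0.7  8.2]
```

```bash
python3 -m crank '[[[0.04,0,-0.001,0,0.063,-0.001,-0.089],[0.04,0,-0.001,0,0.125,-0.002,-0.179],[0.04,0,-0.001,0,0.188,-0.003,-0.268],[0.04,0,-0.001,0,0.25,-0.004,-0.358],[0.04,0,-0.001,0,0.313,-0.005,-0.447],[0.04,0,-0.001,0,0.375,-0.006,-0.536],[0.04,0,-0.001,0,0.438,-0.007,-0.626],[0.04,0,-0.001,0,0.5,-0.008,-0.715]]]' ; python3 d.py 8.5 0
```

```text
time_s: 4.73
tool_pos: [530.4, 3.8, 142.2]
orientation: [[-0.193, 0.795, 0.575], [0.97, 0.242, -0.009], [-0.146, 0.556, -0.818]]
wrist_force: [-1.7, -0.9, 4.2]
finger_gap: 49.3
finger_force: 30.0
shift m [-0.0006  0.0002 -0.0002] rv [ 0.147 -0.001 -0.213]
q [ -3.1 -14.5 139.6   3.8  19.8 -20. ] F [-1.7 -0.9  4.2] T [-0.79  0.14  0.79] gap 49.3 29.993145167827606 t 4.7333 turn -14.8
tcp in face [ 0.6 -0.2  8.3]
```

```bash
python3 -m crank '[[[0.04,0,0,0,0.063,-0.001,-0.089],[0.04,0,0,0,0.125,-0.002,-0.179],[0.04,0,0,0,0.188,-0.003,-0.268],[0.04,0,0,0,0.25,-0.004,-0.358],[0.04,0,0,0,0.313,-0.005,-0.447],[0.04,0,0,0,0.375,-0.006,-0.536],[0.04,0,0,0,0.438,-0.007,-0.626],[0.04,0,0,0,0.5,-0.008,-0.715]]]' >/dev/null; python3 d.py 8.5 55; python3 - <<'E'
from h import *
cv2.imwrite("pics/s2raw.png",viewer.snapshot("scene")[:,:,::-1]);cv2.imwrite("pics/w2.png",viewer.snapshot("wrist")[:,:,::-1])
a=cv2.imread("pics/s2raw.png")[140:250,265:375];w=cv2.imread("pics/w2.png")
o=np.zeros((400,800,3),np.uint8);o[:,:400]=cv2.resize(a,(400,400),interpolation=2);o[:300,400:]=cv2.resize(w,(400,300));cv2.imwrite("pics/c2.png",o)
E
```

```text
shift m [-0.0001  0.0002  0.0002] rv [ 0.196 -0.003 -0.282]
q [ -3.1 -14.5 139.7   3.6  19.9  30.3] F [-4.7  2.8  4. ] T [-0.12  0.24  0.22] gap 49.3 29.948045779019594 t 5.4 turn 35.3
tcp in face [-0.  -0.2  8.3]
```

View pics/c2.png

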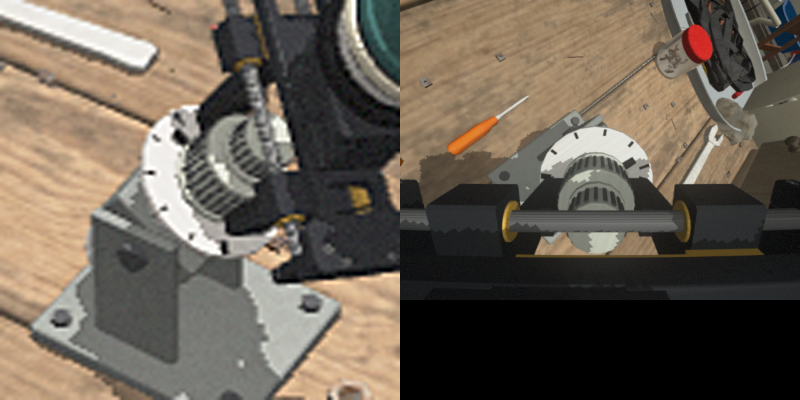

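The driver is held. The pointer shows near wrist-inset (632,168) and scene crop (178,125), close to the tick it approaches. I'll work out its angle and check it in an enlarged wrist crop.

```bash
python3 - <<'E'
from h import *
v=np.load("v.npy");p=viewer.camera_params("wrist")
for s in(150,160,165,170,180): print(s,np.round(proj("wrist",pol(v,33,s-135,2.5),p)[0]),np.round((proj("scene",pol(v,33,s-135,2.5))[0]-[265,140])*3.636))
a=cv2.imread("pics/w2.png")[190:330,250:430];cv2.imwrite("pics/w2c.png",cv2.resize(a,None,fx=4,fy=4,interpolation=2))
E
```

```text
150 [379. 276.] [192. 126.]
160 [381. 287.] [200. 123.]
165 [382. 292.] [204. 122.]
170 [382. 298.] [208. 121.]
180 [380. 308.] [217. 122.]
```

View pics/w2c.png

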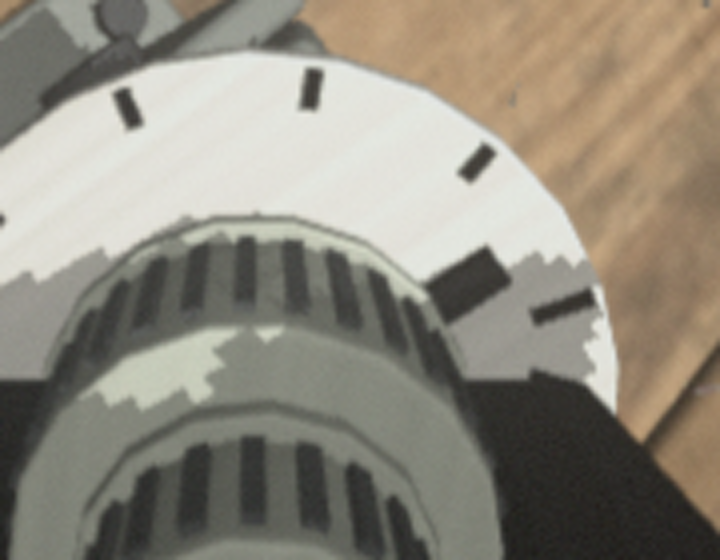

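```bash
python3 - <<'E'
from h import *
v=np.load("v.npy");p=viewer.camera_params("wrist")
a=np.arange(100,170,1.);
for r,c in((36,(498,262)),(30,(440,300))):
    d=np.linalg.norm(proj("wrist",[pol(v,r,t-135,2.5) for t in a],p)-np.array([250+c[0]/4,190+c[1]/4]),axis=1);print("sleeve deg",a[d.argmin()],d.min())
print((proj("wrist",pol(v,42,15,0),p)[0]-[250,190])*4)
E
```

```text
sleeve deg 132.0 0.5030726507311803
sleeve deg 131.0 5.193467779976394
[581.74192419 314.68836465]
```

The pointer is at about 132–136°, so the grip slipped a little. I need about 46° more, turned more slowly.

```bash
python3 -m crank '[[[0.04,0,0,0,0.027,0,-0.039],[0.04,0,0,0,0.055,-0.001,-0.079],[0.04,0,0,0,0.082,-0.001,-0.118],[0.04,0,0,0,0.11,-0.002,-0.157],[0.04,0,0,0,0.138,-0.002,-0.196],[0.04,0,0,0,0.165,-0.003,-0.236],[0.04,0,0,0,0.193,-0.003,-0.275],[0.04,0,0,0,0.22,-0.004,-0.314]]]' >/dev/null; python3 d.py 8.5 57; python3 -m crank '[[[0.04,0,0,0,0.027,0,-0.039],[0.04,0,0,0,0.055,-0.001,-0.079],[0.04,0,0,0,0.082,-0.001,-0.118],[0.04,0,0,0,0.11,-0.002,-0.157],[0.04,0,0,0,0.138,-0.002,-0.196],[0.04,0,0,0,0.165,-0.003,-0.236],[0.04,0,0,0,0.193,-0.003,-0.275],[0.04,0,0,0,0.22,-0.004,-0.314]]]' >/dev/null; python3 d.py 8.5 79
python3 - <<'E'
from h import *
v=np.load("v.npy");p=viewer.camera_params("wrist");w=viewer.snapshot("wrist")[:,:,::-1];cv2.imwrite("pics/w3.png",w)
# sample brightness just inside the pointer radius, per angle
g=cv2.cvtColor(np.ascontiguousarray(w),6)
for t in range(90,226,5):
    q=[proj("wrist",pol(v,r,t-135,2.5),p)[0] for r in(31,33,35)]
    print(t,[int(g[int(y),int(x)]) for x,y in q],np.round(q[1]).astype(int),end="; ")
E
```

```text
shift m [ 0.0001 -0.      0.0003] rv [-0.     0.001 -0.002]
q [ -3.  -14.5 139.7   3.6  19.9  51.9] F [-5.3  5.8  6.5] T [0.31 0.54 1.25] gap 49.4 30.025573717430234 t 6.1667 turn 56.9
tcp in face [-0.3  0.   8.3]
shift m [ 0.0004 -0.0001  0.0006] rv [-0.001  0.    -0.   ]
q [ -3.  -14.6 139.7   3.6  19.9  74. ] F [-7.5  5.9  7.3] T [0.45 0.57 0.16] gap 49.4 29.94197314605117 t 6.8333 turn 79.0
tcp in face [-0.7  0.1  8.2]
90 [207, 203, 204] [278 242]; 95 [203, 207, 204] [283 239]; 100 [203, 204, 206] [288 236]; 105 [204, 204, 207] [294 234]; 110 [205, 207, 205] [300 232]; 115 [203, 205, 206] [306 231]; 120 [207, 204, 202] [312 230]; 125 [210, 210, 210] [318 230]; 130 [206, 209, 207] [324 231]; 135 [207, 208, 207] [330 231]; 140 [206, 206, 205] [336 233]; 145 [207, 207, 207] [342 235]; 150 [209, 207, 204] [347 237]; 155 [208, 208, 209] [353 240]; 160 [208, 204, 206] [358 243]; 165 [206, 206, 207] [362 247]; 170 [194, 204, 203] [366 251]; 175 [57, 60, 170] [370 255]; 180 [57, 57, 189] [373 260]; 185 [205, 204, 200] [376 265]; 190 [202, 202, 203] [379 270]; 195 [203, 202, 209] [381 275]; 200 [200, 208, 205] [382 280]; 205 [52, 70, 56] [383 286]; 210 [53, 52, 53] [383 291]; 215 [51, 48, 51] [383 296]; 220 [50, 49, 49] [382 302]; 225 [42, 43, 45] [381 307];
```

```bash
python3 -m crank '[[[0.088,0,0,0,0,0,0],[0.088,0,0,0,0,0,0],[0.088,0,0,0,0,0,0],[0.088,0,0,0,0,0,0],[0.088,0,0,0,0,0,0],[0.088,0,0,0,0,0,0]]]' >/dev/null; python3 d.py 110 35
```

```text
shift m [-0.0582  0.0016  0.0838] rv [-0.441  0.009  0.63 ]
q [ -3.1 -14.5 139.7   3.5  19.8  74.1] F [ 0.1 -0.5  0.1] T [-0.01  0.24 -0.03] gap 86.9 0.0 t 7.3833 turn 79.1
tcp in face [-0.3 -0.6  7.9]
```

```bash
python3 -m crank '[[[0.088,-0.0145,0,0.021,0,0,0],[0.088,-0.029,0.001,0.042,0,0,0],[0.088,-0.0435,0.001,0.063,0,0,0],[0.088,-0.058,0.0016,0.084,-0.08,0.001,0.11],[0.088,-0.058,0.0016,0.084,-0.22,0.004,0.32],[0.088,-0.058,0.0016,0.084,-0.44,0.009,0.63],[0.088,-0.058,0.0016,0.084,-0.44,0.009,0.63],[0.088,-0.058,0.0016,0.084,-0.44,0.009,0.63]]]' >/dev/null; python3 d.py 110 -10
```

```text
shift m [-0.0002 -0.     -0.0008] rv [-0.531  0.01   0.755]
q [ -3.5 -30.3 139.7   2.5  35.6  38.9] F [-0.7  0.4 -0.3] T [0.01 0.25 0.02] gap 88.1 0.0 t 8.05 turn 42.9
tcp in face [  0.6   0.  110.5]
```

```bash
python3 -m crank '[[[0.088,0,0,0,-0.53,0.01,0.755],[0.088,0,0,0,-0.53,0.01,0.755],[0.088,0,0,0,-0.53,0.01,0.755],[0.088,0,0,0,-0.53,0.01,0.755],[0.088,0,0,0,-0.53,0.01,0.755],[0.088,0,0,0,-0.53,0.01,0.755],[0.088,0,0,0,-0.53,0.01,0.755],[0.088,0,0,0,-0.53,0.01,0.755]]]' >/dev/null; python3 d.py 110 -45
python3 - <<'E'
from h import *
a=viewer.snapshot("wrist")[:,:,::-1];b=viewer.snapshot("side")[:,:,::-1];cv2.imwrite("pics/w4.png",a);cv2.imwrite("pics/s4.png",b)
v=np.load("v.npy")
c=proj("wrist",pol(v,0,0,20))[0].astype(int);print(c)
x,y=c;a=a[max(y-75,0):y+75,x-75:x+75];x0,y0=proj("side",pol(v,0,0,30))[0].astype(int);b=b[y0-60:y0+60,x0-60:x0+60]
print(x0,y0,a.shape);cv2.imwrite("pics/c4.png",np.hstack([cv2.resize(i,(400,400),interpolation=2) for i in(a,b)]))
E
```

```text
shift m [-0.0002 -0.     -0.0002] rv [-0.35   0.005  0.502]
q [ -3.3 -30.2 139.6   2.2  35.6 -13.6] F [-0.2  0.5 -0.8] T [ 0.    0.11 -0.01] gap 87.9 0.0 t 8.7167 turn -9.9
tcp in face [  0.3   0.  110.1]
[313 252]
372 248 (150, 150, 3)
```

View pics/c4.png

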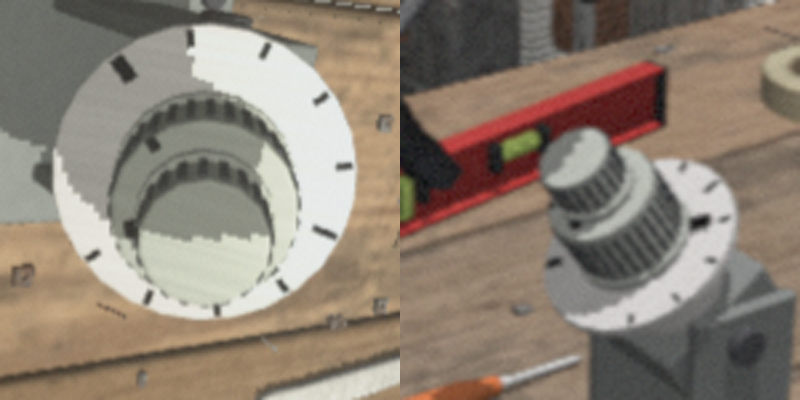

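In the wrist view the sleeve line is at (153,145) and the ring tab at (130,228). The side view shows the pointer at (700,222). Converting these to angles.

```bash
python3 - <<'E'
from h import *
v=np.load("v.npy");p=viewer.camera_params("wrist");S=viewer.camera_params("side")
k=400/150;W=lambda c:np.array([313-75+c[0]/k,252-75+c[1]/k])
k2=400/120;D=lambda c:np.array([372-60+(c[0]-400)/k2,248-60+c[1]/k2])
def ang(n,P,px,r,h):
    a=np.arange(-180,180,1.);d=np.linalg.norm(proj(n,[pol(v,r,t,h) for t in a],P)-px,axis=1);return a[d.argmin()],d.min()
print("line",ang("wrist",p,W((153,145)),22,36),"tab",ang("wrist",p,W((130,228)),20,40),"tab side",ang("side",S,D((576,223)),20,39))
print("pointer side",ang("side",S,D((700,222)),33,2.5),"tick0 side",ang("side",S,D((554,261)),42,0))
print([np.round((proj("side",pol(v,33,t,2.5),S)[0]-[312,188])*k2+[400,0]) for t in(15,30,45,60)])
E
```

```text
line (np.float64(-133.0), np.float64(1.9069302502244596)) tab (np.float64(166.0), np.float64(1.8515396291240631)) tab side (np.float64(154.0), np.float64(1.2483267870554269))
pointer side (np.float64(46.0), np.float64(0.4202661820718881)) tick0 side (np.float64(-132.0), np.float64(1.3223499476568354))
[array([693., 194.]), array([700., 207.]), array([701., 221.]), array([698., 238.])]
```

The sleeve sits on 6 (46° measured, 45° nominal). The ring needs about 60–70° more. Moving to the ring.

```bash
python3 -m crank '[[[0.088,0,0,0,-0.35,0.005,0.502],[0.088,0,0,0,-0.35,0.005,0.502],[0.088,0,0,0,-0.35,0.005,0.502],[0.088,0,0,0,-0.35,0.005,0.502],[0.088,0.013,0,-0.018,-0.35,0.005,0.502],[0.088,0.026,-0.0003,-0.037,-0.35,0.005,0.502],[0.088,0.038,-0.0006,-0.055,-0.35,0.005,0.502],[0.088,0.038,-0.0006,-0.055,-0.35,0.005,0.502]]]' >/dev/null; python3 -m crank '[[[0.06,0,0,0,0,0,0],[0.06,0,0,0,0,0,0]]]' >/dev/null; python3 d.py 43.5 -45
```

```text
shift m [-0.0001 -0.0002 -0.0003] rv [-0.004  0.     0.005]
q [ -3.1 -20.2 140.    2.8  25.2 -48.8] F [-0.5 -0.5  0.3] T [-0.02  0.18  0.01] gap 76.4 0.0 t 9.65 turn -44.6
tcp in face [ 0.3  0.2 43.7]
```

```bash
python3 -m crank '[[[0.025,0,0,0,0,0,0],[0.025,0,0,0,0,0,0],[0.025,0,0,0,0,0,0],[0.025,0,0,0,0,0,0],[0.025,0,0,0,0,0,0],[0.025,0,0,0,0,0,0],[0.025,0,0,0,0,0,0],[0.025,0,0,0,0,0,0]]]' >/dev/null; python3 d.py 43.5 -45;  python3 -m crank '[[[0.025,0,0,0,0.03,0,-0.043],[0.025,0,0,0,0.06,-0.001,-0.086],[0.025,0,0,0,0.09,-0.001,-0.129],[0.025,0,0,0,0.12,-0.002,-0.172],[0.025,0,0,0,0.15,-0.002,-0.215],[0.025,0,0,0,0.18,-0.003,-0.258],[0.025,0,0,0,0.21,-0.003,-0.3],[0.025,0,0,0,0.24,-0.004,-0.343]]]' >/dev/null; python3 d.py 43.5 -45
```

```text
shift m [-0.0003 -0.0004 -0.0002] rv [-0.004  0.001  0.005]
q [ -3.1 -20.2 140.    2.8  25.2 -48.9] F [-1.6  2.   2.6] T [0.28 0.12 0.11] gap 30.5 30.076945004984736 t 10.3167 turn -44.6
tcp in face [ 0.4  0.4 43.5]
shift m [-0.0004 -0.0003 -0.0002] rv [-0.245  0.005  0.35 ]
q [ -3.1 -20.2 140.    2.8  25.2 -24.7] F [-1.   1.9  2.7] T [0.17 0.21 0.13] gap 31.2 30.07986856779098 t 10.9833 turn -20.5
tcp in face [ 0.4  0.3 43.4]
```

```bash
python3 -m crank '[[[0.025,0,0,0,0.03,0,-0.043],[0.025,0,0,0,0.06,-0.001,-0.086],[0.025,0,0,0,0.09,-0.001,-0.129],[0.025,0,0,0,0.12,-0.002,-0.172],[0.025,0,0,0,0.15,-0.002,-0.215],[0.025,0,0,0,0.18,-0.003,-0.258],[0.025,0,0,0,0.21,-0.003,-0.3],[0.025,0,0,0,0.24,-0.004,-0.343]]]' >/dev/null; python3 d.py 43.5 -45;python3 -m crank '[[[0.025,0,0,0,0.015,0,-0.021],[0.025,0,0,0,0.03,0,-0.043],[0.025,0,0,0,0.045,-0.001,-0.064],[0.025,0,0,0,0.06,-0.001,-0.086],[0.025,0,0,0,0.06,-0.001,-0.086]]]' >/dev/null; python3 d.py 43.5 -45
python3 - <<'E'
from h import *
v=np.load("v.npy");p=viewer.camera_params("wrist");w=viewer.snapshot("wrist")[:,:,::-1];cv2.imwrite("pics/w5.png",w)
print(proj("wrist",[pol(v,0,0,40),pol(v,21,180,39),pol(v,22,-135,36),pol(v,33,45,2.5)],p))
E
```

```text
shift m [-0.0004 -0.0003 -0.0002] rv [-0.485  0.009  0.693]
q [ -3.1 -20.2 140.    2.8  25.2  -0.7] F [-2.6  1.6  2. ] T [0.14 0.31 0.21] gap 31.4 30.093399165434676 t 11.65 turn 3.5
tcp in face [ 0.4  0.4 43.4]
shift m [-0.0004 -0.0004 -0.0002] rv [-0.545  0.01   0.777]
q [ -3.  -20.2 140.    2.8  25.2   5.2] F [-1.8  2.9  3. ] T [0.27 0.26 0.22] gap 31.1 30.10538211660787 t 12.0667 turn 9.4
tcp in face [ 0.4  0.4 43.4]
[[314.48122359 301.73506772]
 [272.83036748 307.15814937]
 [278.22252683 274.34838461]
 [357.79081713 304.86302863]]
```

```bash
python3 -m crank '[[[0.025,0,0,0,0.015,0,-0.021],[0.025,0,0,0,0.03,0,-0.043],[0.025,0,0,0,0.03,0,-0.043]]]' >/dev/null; python3 d.py 43.5 -45|sed -n 2p;python3 -m crank '[[[0.025,0,0,0,0.015,0,-0.021],[0.025,0,0,0,0.03,0,-0.043],[0.025,0,0,0,0.03,0,-0.043]]]' >/dev/null; python3 d.py 43.5 -45|sed -n 2p;python3 -m crank '[[[0.025,0,0,0,0.015,0,-0.021],[0.025,0,0,0,0.03,0,-0.043],[0.025,0,0,0,0.03,0,-0.043]]]' >/dev/null; python3 d.py 43.5 -45|sed -n 2p
python3 - <<'E'
from h import *
w=viewer.snapshot("wrist")[:,:,::-1];cv2.imwrite("pics/w6.png",w)
cv2.imwrite("pics/c6.png",cv2.resize(np.hstack([cv2.imread("pics/w5.png")[230:350,250:390],w[230:350,250:390]]),(800,343),interpolation=2))
E
```

```text
q [ -3.  -20.1 140.    2.7  25.2   8.3] F [-1.7  3.2  3.9] T [0.39 0.18 0.22] gap 31.5 30.11127001622299 t 12.3667 turn 12.4
q [ -3.  -20.1 140.    2.7  25.3  11.3] F [-1.5  2.6  3.7] T [0.4  0.17 0.33] gap 31.4 30.115113649735576 t 12.6167 turn 15.4
q [ -3.  -20.1 139.9   2.7  25.3  14.3] F [-1.6  3.6  3.5] T [0.43 0.11 0.31] gap 31.2 30.11799669602624 t 12.8667 turn 18.4
```

View pics/c6.png

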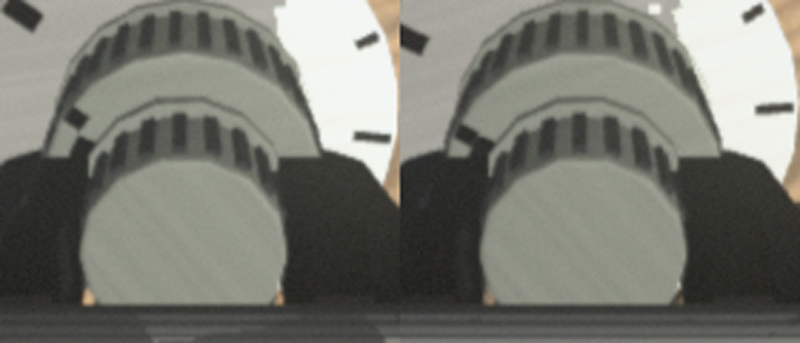

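On the right (now) the tab at (482,141) is nearly in line with the sleeve line at (465,133). Computing the angle left.

```bash
python3 - <<'E'
from h import *
v=np.load("v.npy");P=viewer.camera_params("wrist");k=2.857
def ang(c,r,h):
    px=np.array([250+(c[0]-400)/k,230+c[1]/k]);a=np.arange(-180,180,1.);d=np.linalg.norm(proj("wrist",[pol(v,r,t,h) for t in a],P)-px,axis=1);return a[d.argmin()],d.min()
for r in(21,23):print("line",ang((466,133),r,36))
for r in(19,21):print("tab",ang((482,141),r,40))
# tick bias
print([ (proj("wrist",pol(v,42,-135+30*n,0),P)[0]-[250,230])*k+[400,0] for n in(0,4,5)])
E
```

```text
line (np.float64(-133.0), np.float64(5.361793087364919))
line (np.float64(-133.0), np.float64(1.3586015730327619))
tab (np.float64(-128.0), np.float64(4.037173479591459))
tab (np.float64(-128.0), np.float64(0.158126081354588))
[array([404.534464  ,  39.35304783]), array([755.13038662,  19.7634938 ]), array([782.53847037, 114.38015157])]
```

```bash
cat > t.py <<'E'
from h import *
s=readout.state();z=s["orientation"][:,2];print("axial",round(float(z@s["wrist_torque"]),3),"q6",round(s["q"][5],1),"gap",round(s["finger_gap"],1),"t",s["time_s"])
E
for i in 1; do python3 t.py; done
python3 -m crank '[[[0.025,0,0,0,0.02,0,-0.029],[0.025,0,0,0,0.02,0,-0.029],[0.025,0,0,0,0.02,0,-0.029]]]' >/dev/null; python3 t.py
python3 -m crank '[[[0.025,0,0,0,0.02,0,-0.029],[0.025,0,0,0,0.02,0,-0.029],[0.025,0,0,0,0.02,0,-0.029]]]' >/dev/null; python3 t.py
python3 -m crank '[[[0.025,0,0,0,0.02,0,-0.029],[0.025,0,0,0,0.02,0,-0.029],[0.025,0,0,0,0.02,0,-0.029]]]' >/dev/null; python3 t.py
```

```text
axial 0.061 q6 14.3 gap 31.3 t 12.9167
axial -0.092 q6 16.3 gap 31.5 t 13.1667
axial -0.26 q6 18.3 gap 31.3 t 13.4167
axial -0.367 q6 20.4 gap 31.3 t 13.6667
```

The stop was felt: axial torque rose from −0.09 to −0.37 N m over 4°. Releasing now, then retreating and checking.

```bash
python3 -m crank '[[[0.088,0,0,0,0,0,0],[0.088,0,0,0,0,0,0],[0.088,0,0,0,0,0,0],[0.088,0,0,0,0,0,0],[0.088,0,0,0,0,0,0],[0.088,0,0,0,0,0,0]]]' >/dev/null;python3 -m crank '[[[0.088,-0.0145,0,0.021,0,0,0],[0.088,-0.029,0.001,0.042,0,0,0],[0.088,-0.0435,0.001,0.063,0,0,0],[0.088,-0.0435,0.001,0.063,0,0,0],[0.088,-0.0435,0.001,0.063,0,0,0]]]' >/dev/null; python3 d.py 120 0
python3 - <<'E'
from h import *
a=viewer.snapshot("wrist")[:,:,::-1];b=viewer.snapshot("side")[:,:,::-1]
v=np.load("v.npy");P=viewer.camera_params("wrist")
x,y=proj("wrist",pol(v,0,0,20),P)[0].astype(int);print(x,y);a=a[y-75:y+75,x-75:x+75];b=b[188:308,312:432]
k=400/150
print([np.round((q-[x-75,y-75])*k) for q in proj("wrist",[pol(v,22,-135,36),pol(v,20,-135,39),pol(v,20,-150,39),pol(v,33,45,2.5)],P)])
cv2.imwrite("pics/c7.png",np.hstack([cv2.resize(i,(400,400),interpolation=2) for i in(a,b)]))
E
```

```text
shift m [-0.0013 -0.0003 -0.0022] rv [-0.244  0.006  0.349]
q [ -3.3 -31.6 139.3   2.1  37.2  20.9] F [ 0.  -0.7  0.3] T [-0.06  0.22 -0.01] gap 87.9 0.0 t 14.5833 turn 24.4
tcp in face [  2.3   0.3 121.1]
315 248
[array([126., 190.]), array([132., 196.]), array([128., 214.]), array([301., 223.])]
```

View pics/c7.png

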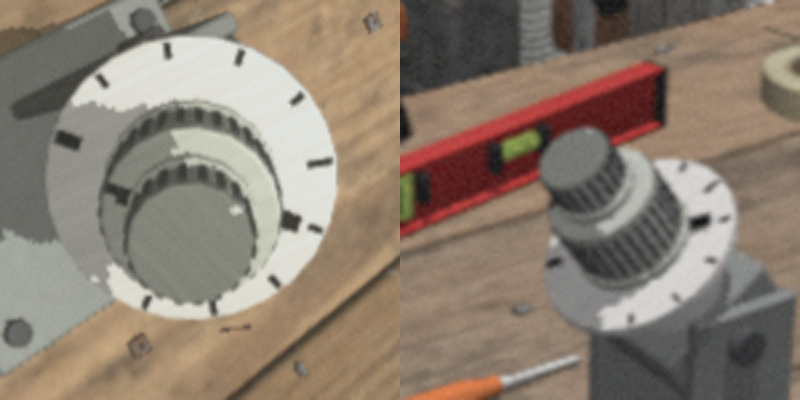

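The pointer at (291,221) is aimed at the first short tick after the long 5, so it is on 6. The ring tab meets the sleeve line at about (120,193), and the gripper is clear of everything.

```bash
python3 -c "
from cell import order
print(order.finish_job())"
```

```text
the job is handed in; nothing more can be done
None
```

The job is handed in: the sleeve is clicked home on 6, and the lock ring was then turned to its stop with its tab at the line. The gripper is open and clear, and the arm kept away from the nut, screwdriver and bearing, though I took no final picture of them.

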